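Spin-dry the clothes pegs

ROBOT

A 6-joint arm with a two-finger parallel gripper is mounted at the origin on the work surface. World frame = base frame: x ahead of the robot, y to its left, z up, the work surface at z = 0. Lengths are in m, angles in rad, forces in N, time in s.
With the tool pointing down it reaches from about 0.3 to 0.875 m from the base axis. Payload 6.4 kg.
Tool frame: the origin (TCP) lies midway between the tips of the shut fingers; the grasp point (between the pads) lies 19 mm behind it; z points along the fingers, y is the line along which they close (so a half turn about z gives the same grasp; the last joint's range is limited). The gripper opens to 85 mm and grips with 20 to 120 N. Pads are 22 mm wide; open, the fingers measure 114 mm over their backs; the gripper's body (76 mm by 85 mm) begins 54 mm behind the grasp point. The pads swing forward as they close: fully open they stand 13 mm farther back than shut.
Start: joints at [0.955, 0.181, 1.607, -0, 1.354, -0.206], TCP at [0.229, 0.527, 0.231] pointing down, gripper open.
Joint ranges: [-2.99, 2.99], [-0.89, 2.07], [0.3, 2.58], [-1.14, 4.28], [0, 2.63], [-3.12, 3.12]. Speed limits (rad/s): [2.57, 2.57, 3.01, 3.14, 3.14, 3.14].

INTERFACE

Orientations are given as a unit quaternion [w, x, y, z].
In Python, from bench import status, camera, ctrl gives the robot as it stands. The module is installed in compiled form; this text tells all that it offers.
- The arm moves only by the shell command python3 -m handwheel 'ROWS'. ROWS is JSON, a list that holds one entry, the list of rows, each a list of 7 numbers: the opening, from -1 (shut) to 1 (fully open), then the shift along the tool's x, y, z in cm, then the turn, a rotation vector about the tool's x, y, z in degrees. A call has 1 to 10 rows; each row is the pose to reach, as a shift and turn from the pose commanded when the call began, along the tool's axes at that moment; what a row does not reach only later rows make up. A row lasts 1/8 s, in which the tool goes at most 62.5 mm and 10.7 degrees, less where a joint would pass 70% of its speed; a pose out of reach is approached as far as the arm can. A call with a gripper value outside its range is refused whole. The fingers move at their own pace and stop on an object; the grip force is fixed at half the most. Time passes only in rows, so rows that repeat a pose let the fingers close. It gives the time, the measured TCP pose, the force, the opening and the grip force at its end, in the units of the state.
- status.get_obs(): the state, without advancing time (a new reading comes with each control period).
- camera(name): name is "scene" or "top"; returns a dict with "frame" (480x640x3 uint8, blue, green, red), "depth" (480x640 float32, m along the optical axis (not along the pixel's ray), 0 where there is no reading), "fx", "fy", "cx", "cy" (pixels), "extrinsics" (4x4, takes a point from camera to world coordinates). Camera axes: x right, y down, z forward; pixel columns grow to the right and rows downward; lengths in m; the calibration is good to about 2 mm. A picture is of the moment at which its call begins.
- ctrl.hand_in(): hands the job in; it is judged then, once.
The state is a dict: "time_s": time; "q": joint angles; "dq": joint speeds; "joint_efforts": joint torques, N m; "eef_pos": TCP position; "eef_rot": TCP orientation; "wrist_force": force on the tool from outside, world axes, zero at the start; "torque": the same for the moment, N m; "opening": opening from 0.0 (shut) to 1.0 (fully open); "grasp_force": force on a finger pad.
Only numpy, scipy, OpenCV 4.12 (cv2) and the standard library are available. Lean on these libraries where they do the work, as an engineer would, in place of code of your own. Each camera call takes 0.05 s, during which the arm holds its last target. There are 200 camera calls.

TASK

Put every clothes peg on the bench into the glass jar of the hand-cranked spin drier, then close the jar: set the lid on, find the thread by turning it backwards (anticlockwise from above) until it drops into place, and screw it clockwise fully down, without forcing it. Then take hold of the crank's knob and spin the drier a good two full turns clockwise as seen from above; leave the cup, bottle and brush where they stand.

Things in the scene. Friction and masses are not known exactly. Their poses are not given: they have to be found in the camera images.
- drier: hand-cranked spin drier, one fixed unit: grey base 125 x 310 x 28 mm (own x, y, z; origin: centre of its underside), glass jar at the -y end, grey gear column (72 mm across, 133 mm tall) with the crank at the +y end.
- mouth (a point): centre of the jar's open mouth, on the rim, 165 mm above the table. The jar is 99 mm across outside, 92 mm clear inside, about 125 mm deep (its floor is a steel rotor driven by the crank). A white collar round its neck, 116 mm across, carries three thread ramps 84 degrees long with 36 degree gaps between.
- jar: the glass jar fixed on the drier, with its threaded collar. Origin: centre of its underside, 28 mm above the table. It is turned about the vertical by a chance amount, and where the thread starts lie on it is not given: find them by feel. Forcing the lid (over 250 N between lid and jar; a firm stop is felt at 10 to 40 N) damages it.
- crank_axis (a point): point on the crank's vertical axis, on the gear column, 144 mm above the table. The crank arm (8 mm thick, its top 150 mm above the table) sweeps a circle about it.
- grip (a point): middle of the crank's upright black knob, 184 mm above the table; a round handle 22 mm thick and 55 mm tall (152 to 207 mm above the table) that spins freely about its own upright pin, 55 mm from the crank axis.
- crank (a joint): crank angle, rad; grows as the crank turns clockwise seen from above, starts within 0.3 of 0 (knob towards the drier's -x) and keeps counting over whole turns; stop at -0.6, none forwards. Light friction, under 0.1 N m.
- lid: round white screw lid, 126 mm across, 32 mm high without its grip bar, about 0.2 kg; lies on the table skirt down. Origin: centre of the skirt's lower edge, z up. Under it a round plug (90 mm, chamfered, down to 1 mm above the origin) centres it in the mouth; three inward lugs at the skirt's foot, 12 degrees wide, 120 degrees apart, take the thread.
- lid_bar (a point): middle of the straight grip bar on the lid's top: 66 mm long (along the lid's x), 13 mm wide, 27 mm tall, from 32 to 59 mm above the lid's origin (this point: 45.5 mm). Set on the jar, the lugs usually rest on the ramps, lid origin 9 to 14 (on a stop post: 5) mm below the mouth; the posts then block turning clockwise.
- lid_foot (a point): same point as the lid's origin. Turned anticlockwise by at most 120 degrees, the lid comes to the gaps and, eased down, drops till this point is about 20 mm below the mouth (now and then at once when set on). From there it turns clockwise 75 to 100 degrees, sinking about 3.5 mm per radian, until the lugs meet their stops: fully down, this point 24 to 25 mm below the mouth.
- peg1: a grey plastic clothes peg with a steel spring, 72 mm long (own x axis, jaws at +x), two legs splayed in a V, about 23 mm wide over its middle and 30 mm over its handle end (y), 15 mm thick (z); lies flat on its side. Origin: centre of its underside. 30 g. May be absent.
- peg2: a grey plastic clothes peg with a steel spring, 72 mm long (own x axis, jaws at +x), two legs splayed in a V, about 23 mm wide over its middle and 30 mm over its handle end (y), 15 mm thick (z); lies flat on its side. Origin: centre of its underside. 30 g. May be absent.
- peg3: a grey plastic clothes peg with a steel spring, 72 mm long (own x axis, jaws at +x), two legs splayed in a V, about 23 mm wide over its middle and 30 mm over its handle end (y), 15 mm thick (z); lies flat on its side. Origin: centre of its underside. 30 g. May be absent.
- peg4: a grey plastic clothes peg with a steel spring, 72 mm long (own x axis, jaws at +x), two legs splayed in a V, about 23 mm wide over its middle and 30 mm over its handle end (y), 15 mm thick (z); lies flat on its side. Origin: centre of its underside. 30 g. May be absent.
- peg5: a grey plastic clothes peg with a steel spring, 72 mm long (own x axis, jaws at +x), two legs splayed in a V, about 23 mm wide over its middle and 30 mm over its handle end (y), 15 mm thick (z); lies flat on its side. Origin: centre of its underside. 30 g. May be absent.
- cup: bystander: small white tea cup, 60 mm across, 50 mm tall. Origin: centre of its underside. Leave alone.
- bottle: bystander: white bottle, 68 mm across, 210 mm tall. Origin: centre of its underside. Leave alone.
- brush: bystander: orange scrubbing brush 170 x 50 x 38 mm. Origin: centre of its underside. Leave alone.
Not all that is in view belongs to the job. What is shaped like the lid but brown or purple is not meant.

How it is judged:
On the way, in this order (a step that is already met when the one before it is completed fails the run):
1. all pegs are in the open jar (z of each of peg1, peg2, peg3, peg4, peg5 in the frame of mouth below -0.015 m and horizontal distance between each of peg1, peg2, peg3, peg4, peg5 and mouth below 0.05 m), for 0.2 s.
2. the lid is screwed fully down on the jar (z of lid in the frame of mouth below -0.023 m and horizontal distance between lid and mouth below 0.005 m and angle between lid's own z axis and vertical below 0.05 rad), for 0.2 s.
3. the crank has been given two full turns clockwise (value of joint crank above 12.2 rad), for 0.1 s.
At the end, for the whole second after the job is handed in: Every peg present lies inside the jar (more than 15 mm below the rim), the lid is level and screwed home (its lower edge at least 23 mm below the rim, within 1.5 mm of fully down, centred within 5 mm), and after that the crank was turned two turns clockwise (its angle reads over 12.2 rad) (all of step 1 and all of step 2 and value of joint crank above 12.2 rad and linear speed of lid below 0.02 m/s); the robot touches nothing.
It fails at once if the lid is forced on the jar with over 250 N (contact force between lid and jar above 250 N).
It fails at once if the cup is pushed more than 40 mm out of its place (distance of cup from where it was at the start of the episode above 0.04 m).
It fails at once if the bottle is pushed more than 40 mm out of its place (distance of bottle from where it was at the start of the episode above 0.04 m).
It fails at once if the brush is pushed more than 40 mm out of its place (distance of brush from where it was at the start of the episode above 0.04 m).
Of peg1, peg2, peg3, peg4, peg5 only 3 to 5 are there at a start; the rules pass over those that are not, and their reading is None.
At some moment in a run one of peg1, peg2, peg3, peg4, peg5, lid may be knocked a few centimetres aside while the robot is not near it.
It also fails if it takes over 210 s, if anything falls off the work surface, if the arm or the gripper's body presses on something with over 40 N, if the wrist force passes 120 N, or if a joint passes its speed limit or range.

## Working session

There is one attempt and no reset: what is moved stays moved. The work goes in short steps, Python scripts to look and compute and a shell command to move; the robot and the scene stay as the last step left them, time stands still between calls to the robot, and variables do not carry over. Pictures are saved under pics/ and viewed, at most 14 in all, crops included, and the job is handed in when it is done.

```bash
mkdir -p pics; ls
python3 - <<'E'
from bench import status,camera
import cv2,numpy as np
for n in("scene","top"):
    c=camera(n); cv2.imwrite(f"pics/{n}0.png",c["frame"]); np.savez(f"{n}0.npz",**c)
    print(n,c["fx"],c["cx"],c["cy"],np.round(c["extrinsics"],3).tolist())
o=status.get_obs(); print(o)
E
```

```text
pics
scene 531.9241274603535 329.38600549744797 243.5510993285888 [[0.698, 0.458, -0.55, 1.302], [0.715, -0.422, 0.557, -0.677], [0.023, -0.782, -0.623, 0.943], [0.0, 0.0, 0.0, 1.0]]
top 474.9826255043934 321.1023357790118 235.6659196061335 [[-0.007, -0.977, 0.212, 0.305], [-1.0, 0.006, -0.006, 0.052], [0.005, -0.212, -0.977, 1.287], [0.0, 0.0, 0.0, 1.0]]
{'time_s': 0.1, 'q': array([ 9.54679782e-01,  1.81497792e-01,  1.60794452e+00, -1.88445227e-06,
        1.35379664e+00, -2.06342694e-01]), 'dq': array([ 0.00236927, -0.002098  , -0.00131479,  0.00074574,  0.00116459,
        0.00105456]), 'joint_efforts': array([ 1.04287290e-03, -4.45874012e+01, -3.52236915e+01, -2.62119383e-04,
        3.96974749e-03,  2.26174586e-05]), 'eef_pos': array([0.22878334, 0.52696282, 0.23043915]), 'eef_rot': array([-3.28199752e-04,  2.03456183e-01,  9.79083706e-01, -7.54891083e-04]), 'wrist_force': array([ 0.3368003 , -0.24215774,  0.19781054]), 'torque': array([-0.00109552,  0.04968985,  0.01788115]), 'grasp_force': 0.0, 'opening': 0.9971496305470552}
```

View pics/top0.png

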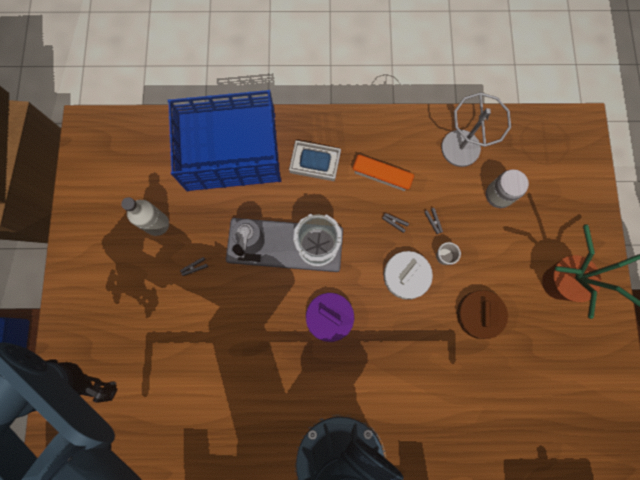

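View pics/scene0.png

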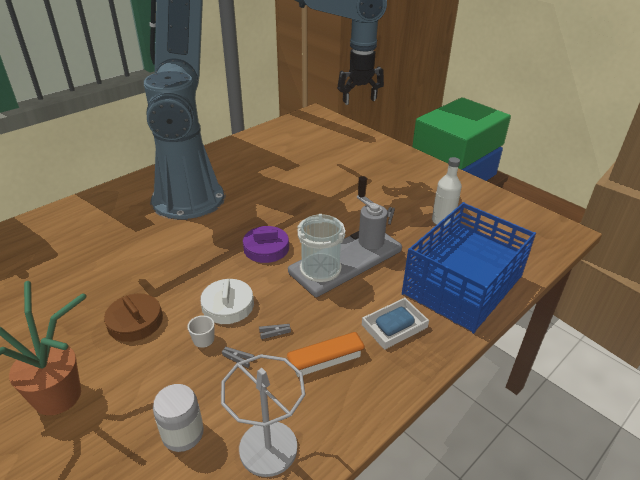

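The top view shows a white lid at (408,273) and three grey pegs at (395,221), (434,221) and (193,267). It also shows the jar mouth at (318,240), the gear column at (245,235) with its knob at (240,248), the cup at (449,253), the brush at (383,171) and the bottle at (147,216).

- **Could be taken for the lid:** purple at (330,316), brown at (482,314) and the white jar's top at (513,185). I choose white (408,273), which has the grip bar.
- **Could be taken for pegs:** the whisk stand at (462,140) and the shadows.

Next is a close crop.

```bash
cat > h.py <<'E'
import numpy as np,cv2,sys
from scipy.spatial.transform import Rotation as R
from bench import status,camera
def ray(c,u,v,z):
    E=c["extrinsics"];d=E[:3,:3]@np.array([(u-c["cx"])/c["fx"],(v-c["cy"])/c["fy"],1]);o=E[:3,3]
    return o+d*(z-o[2])/d[2]
def proj(c,p):
    E=c["extrinsics"];q=E[:3,:3].T@(np.asarray(p)-E[:3,3]);return q[0]/q[2]*c["fx"]+c["cx"],q[1]/q[2]*c["fy"]+c["cy"]
def pts(c):
    v,u=np.mgrid[:480,:640];d=c["depth"];P=np.stack([(u-c["cx"])/c["fx"]*d,(v-c["cy"])/c["fy"]*d,d],-1)
    return P@c["extrinsics"][:3,:3].T+c["extrinsics"][:3,3]
def pose(): 
    o=status.get_obs();w=o["eef_rot"];return o["eef_pos"],R.from_quat([w[1],w[2],w[3],w[0]]),o
def yaw(r): y=r.as_matrix()[:,1];return np.degrees(np.arctan2(y[1],y[0]))   # direction of closing line
def go(x,y,z,closing=None):
    """shift cm + rotvec deg (tool axes) to bring TCP to x,y,z, tool down, closing line at given world angle (deg, mod 180)"""
    p,r,o=pose();M=r.as_matrix();s=M.T@(np.array([x,y,z])-p)*100
    a=0 if closing is None else (closing-yaw(r)+90)%180-90
    z=-np.array([0,0,1.]);a0=np.radians(yaw(r)+a);yy=np.array([np.cos(a0),np.sin(a0),0]);T=R.from_matrix(np.c_[np.cross(yy,z),yy,z])
    rv=np.degrees((r.inv()*T).as_rotvec())
    print("shift",np.round(s,2),"rot",np.round(rv,1),"n rows",np.ceil(max(np.linalg.norm(s)/6.25,np.linalg.norm(rv)/10.7)),"q6",round(o["q"][5],2))
def st():
    p,r,o=pose();print("t",round(o["time_s"],2),"p",np.round(p,4),"yaw",round(yaw(r),1),"F",np.round(o["wrist_force"],1),"T",np.round(o["torque"],2),"op",round(o["opening"],3),"g",round(o["grasp_force"],1),"q",np.round(o["q"],2))
E
python3 - <<'E'
from h import *
c=dict(np.load("top0.npz"));P=pts(c);f=c["frame"]
hsv=cv2.cvtColor(f,cv2.COLOR_BGR2HSV)
for n,(u,v) in dict(mouth=(318,240),lid=(408,273),col=(245,235),knob=(240,248),p1=(395,221),p2=(434,221),p3=(193,267),wood=(150,300)).items(): print(n,hsv[v,u],np.round(P[v,u],3))
# pegs: low sat on table
m=((hsv[...,1]<90)&(P[...,2]<.03)&(P[...,2]>-.02)).astype('uint8')*255
m[:108]=0
n,l,s,ce=cv2.connectedComponentsWithStats(m)
for i in range(1,n):
    if 30<s[i,4]<800:
        q=(l==i);cc=cv2.findContours(q.astype('uint8'),0,2)[0][0];print(ce[i].round(),s[i,4],cv2.minAreaRect(cc),np.round(ray(c,*ce[i],.015),3))
crop=lambda u,v:cv2.resize(f[v-30:v+30,u-40:u+40],(400,300),interpolation=cv2.INTER_CUBIC)
cv2.imwrite("pics/crop1.png",np.vstack([np.hstack([crop(415,225),crop(193,267)]),np.hstack([crop(408,273),crop(310,240)])]))
E
```

```text
mouth [ 5 24 65] [0.565 0.052 0.039]
lid [ 13  14 170] [ 0.471 -0.181  0.061]
col [165   3 154] [0.556 0.231 0.148]
knob [ 0 64 28] [0.512 0.232 0.208]
p1 [  8  47 104] [ 0.623 -0.161  0.014]
p2 [  8  28 109] [ 0.625 -0.272  0.001]
p3 [ 6 59 65] [0.498 0.391 0.011]
wood [ 14 183  82] [ 0.411  0.505 -0.001]
[169. 125.] 35 ((168.73867797851562, 124.9896240234375), (34.011348724365234, 0.9556189179420471), 87.51044464111328) [0.911 0.481 0.015]
[465. 132.] 31 ((465.3688049316406, 131.4425811767578), (7.8102498054504395, 4.865401744842529), 50.19443130493164) [ 0.885 -0.374  0.015]
[474. 138.] 32 ((474.70001220703125, 137.90000915527344), (8.221921920776367, 5.0596442222595215), 18.434947967529297) [ 0.866 -0.399  0.015]
[380. 181.] 94 ((379.58758544921875, 180.75912475585938), (52.20124816894531, 1.8795866966247559), 19.98310661315918) [ 0.739 -0.122  0.015]
[492. 200.] 104 ((493.3431396484375, 198.86509704589844), (27.018512725830078, 10.696369171142578), 51.009002685546875) [ 0.681 -0.435  0.015]
[434. 221.] 187 ((434.40008544921875, 220.30001831054688), (25.93838882446289, 10.28591251373291), 63.43495178222656) [ 0.621 -0.27   0.015]
[395. 221.] 187 ((394.60003662109375, 221.80001831054688), (25.938386917114258, 9.838699340820312), 26.56505012512207) [ 0.621 -0.16   0.015]
[163. 228.] 70 ((161.942626953125, 227.8688507080078), (8.962581634521484, 23.43074607849121), 39.80556869506836) [0.605 0.478 0.015]
[448. 254.] 213 ((448.0, 254.0), (16.0, 16.0), 90.0) [ 0.529 -0.301  0.015]
[442. 260.] 32 ((442.3883361816406, 259.93658447265625), (19.84943389892578, 6.448546886444092), 40.91437911987305) [ 0.512 -0.283  0.015]
[392. 281.] 168 ((395.2762145996094, 278.8919982910156), (48.41770935058594, 22.770597457885742), 70.76932525634766) [ 0.456 -0.147  0.015]
[193. 267.] 178 ((193.2000274658203, 267.4000244140625), (9.838699340820312, 25.938386917114258), 63.43495178222656) [0.497 0.39  0.015]
```

View pics/crop1.png

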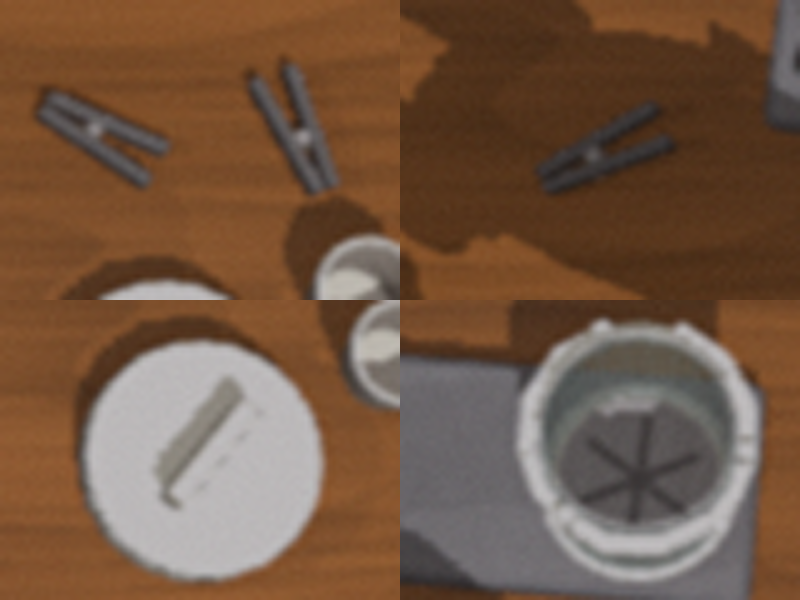

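The crop shows V-shaped pegs: two at right with jaws upper-left and lower-right, and one at left with its jaws lower-left. The white lid has a light grip bar and the jar is open and empty. Next I measure everything in world coordinates.

Run:
```python
from h import *
c=dict(np.load("top0.npz"));s=dict(np.load("scene0.npz"))
P=pts(c);hsv=cv2.cvtColor(c["frame"],cv2.COLOR_BGR2HSV);v,u=np.mgrid[:480,:640]
for n,(a,b) in dict(A=(395,221),B=(434,221),C=(193,267)).items():
    m=(abs(u-a)<19)&(abs(v-b)<17)&(hsv[...,1]<100)&(P[...,2]<.03)
    q=np.array([ray(c,x,y,.013) for x,y in zip(u[m],v[m])])[:,:2]
    k=cv2.minAreaRect((q*1000).astype('float32'));w,V=np.linalg.eigh(np.cov(q.T));ax=V[:,1]
    print(n,m.sum(),"rect",np.round(k[0]),np.round(k[1]),k[2],"pca",np.round(q.mean(0),4),"axis",round(np.degrees(np.arctan2(ax[1],ax[0]))%180,1))
def near(x,y,r,z0,z1,src): 
    Q=pts(src).reshape(-1,3);return Q[(np.hypot(Q[:,0]-x,Q[:,1]-y)<r)&(Q[:,2]>z0)&(Q[:,2]<z1)]
for nm,src in(("top",c),("scene",s)):
    for n,a in dict(rim=(.56,.05,.09,.158,.175),lidtop=(.465,-.18,.1,.026,.038),bar=(.465,-.18,.06,.048,.07),col=(.56,.23,.06,.12,.140),arm=(.56,.23,.1,.144,.155),knob=(.52,.23,.08,.195,.215)).items():
        q=near(*a,src)
        if len(q)<5: print(nm,n,len(q));continue
        h=cv2.minEnclosingCircle((q[:,:2]*1000).astype('float32'));k=cv2.minAreaRect((q[:,:2]*1000).astype('float32'))
        print(nm,n,len(q),"z",np.median(q[:,2]).round(3),"circ",np.round(h[0]),round(h[1],1),"rect",np.round(k[0]),np.round(k[1]),round(k[2],1))
# base rectangle
m=near(.55,.15,.25,.022,.034,c);m=m[(m[:,0]>.45)]
k=cv2.minAreaRect((m[:,:2]*1000).astype('float32'));print("base",k)
```

```text
A 196 rect [ 621. -160.] [71. 28.] 61.954158782958984 pca [ 0.6218 -0.1601] axis 59.9
B 192 rect [ 624. -270.] [72. 29.] 22.981733322143555 pca [ 0.6224 -0.27  ] axis 21.0
C 192 rect [497. 390.] [27. 72.] 27.031158447265625 pca [0.4979 0.3906] axis 115.1
top rim 239 z 0.163 circ [549.  54.] 58.3 rect [549.  55.] [114. 103.] 29.2
top lidtop 1587 z 0.032 circ [ 473. -189.] 63.6 rect [ 473. -189.] [125. 124.] 88.0
top bar 131 z 0.058 circ [ 472. -189.] 32.8 rect [ 473. -188.] [13. 66.] 49.6
top col 424 z 0.133 circ [553. 230.] 48.0 rect [561. 228.] [85. 71.] 34.1
top arm 193 z 0.15 circ [542. 239.] 40.2 rect [541. 238.] [34. 77.] 73.1
top knob 79 z 0.207 circ [512. 241.] 11.5 rect [512. 240.] [21. 21.] 45.6
scene rim 281 z 0.162 circ [552.  49.] 57.6 rect [554.  52.] [107. 104.] 10.7
scene lidtop 1387 z 0.032 circ [ 474. -188.] 66.3 rect [ 474. -190.] [125. 129.] 45.2
scene bar 126 z 0.058 circ [ 476. -187.] 33.9 rect [ 474. -190.] [13. 68.] 48.5
scene col 310 z 0.132 circ [568. 230.] 37.7 rect [570. 228.] [72. 68.] 47.4
scene arm 139 z 0.149 circ [540. 229.] 38.5 rect [541. 235.] [24. 77.] 81.3
scene knob 61 z 0.205 circ [511. 238.] 14.1 rect [513. 239.] [19. 28.] 43.7
base ((630.125, 152.11807250976562), (327.0162353515625, 325.8653259277344), 7.4097089767456055)
```

Run:
```python
from h import *
st(); go(.498,.390,.12,25); go(.498,.390,.004,25)
```

```text
t 0.1 p [0.2288 0.527  0.2304] yaw 66.5 F [ 0.3 -0.2  0.2] T [-0.    0.05  0.02] op 0.997 g 0.0 q [ 0.95  0.18  1.61 -0.    1.35 -0.21]
shift [-30.15  -1.82  11.04] rot [-0.1  0.  41.5] n rows 6.0 q6 -0.21
shift [-30.16  -1.8   22.64] rot [-0.1  0.  41.5] n rows 7.0 q6 -0.21
```

```bash
python3 -m handwheel '[[[0.3,-30.15,-1.8,11,0,0,41.5],[0.3,-30.15,-1.8,11,0,0,41.5],[0.3,-30.15,-1.8,11,0,0,41.5],[0.3,-30.15,-1.8,11,0,0,41.5],[0.3,-30.15,-1.8,11,0,0,41.5],[0.3,-30.15,-1.8,11,0,0,41.5],[0.3,-30.15,-1.8,11,0,0,41.5]]]'
python3 - <<'E'
from h import *
st(); c=camera("top");np.savez("top1.npz",**c)
f=c["frame"].copy();cv2.imwrite("pics/top1.png",f)
go(.498,.39,.004,25)
E
```

```text
time_s: 0.98
eef_pos: [0.4982, 0.3903, 0.1205]
eef_rot: [-0.001, 0.538, 0.843, -0.001]
wrist_force: [-0.1, -0.3, -0.1]
opening: 0.648
grasp_force: 0.0
t 0.97 p [0.4982 0.3903 0.1205] yaw 24.9 F [-0.1 -0.3 -0.1] T [ 0.01 -0.03  0.06] op 0.648 g 0.0 q [0.48 0.42 1.54 0.   1.18 0.04]
shift [-1.200e-01 -1.000e-02  1.172e+01] rot [-0. -0.  0.] n rows 2.0 q6 0.04
```

View pics/top1.png

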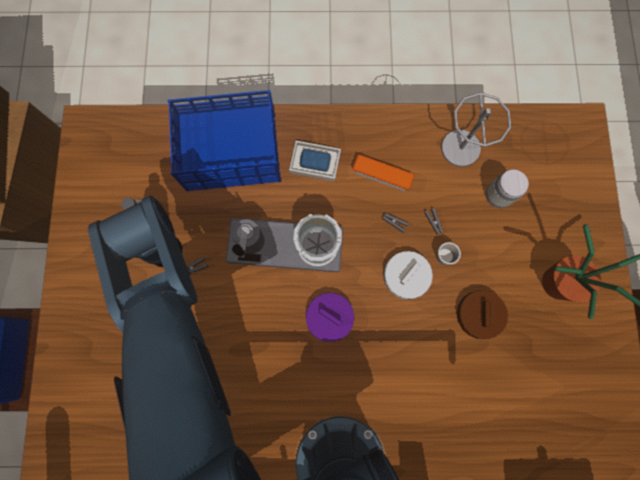

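With the arm moved, the lower-left bench it had hidden (around (60,380)) shows no more pegs, so there are three. I grasp the peg at (195,266).

```bash
python3 -m handwheel '[[[0.2,-0.1,0,6,0,0,0],[0.2,-0.1,0,11.7,0,0,0],[0.2,-0.1,0,11.7,0,0,0],[-1,-0.1,0,11.7,0,0,0],[-1,-0.1,0,11.7,0,0,0],[-1,-0.1,0,11.7,0,0,0],[-1,-0.1,0,11.7,0,0,0],[-1,-0.1,0,0,0,0,0],[-1,-0.1,0,-12,0,0,0],[-1,-0.1,0,-12,0,0,0]]]'
python3 - <<'E'
from h import *
st()
# mouth fit: collar outer edge via both depth views
Q=np.vstack([pts(dict(np.load(n)))[...,:].reshape(-1,3) for n in("top0.npz","scene0.npz")])
q=Q[(np.hypot(Q[:,0]-.556,Q[:,1]-.052)<.075)&(Q[:,2]>.155)&(Q[:,2]<.172)]
from scipy.optimize import least_squares
for R0 in (.049,.058):
    w=least_squares(lambda p:np.hypot(q[:,0]-p[0],q[:,1]-p[1])-p[2],[.556,.052,.05],loss="soft_l1",f_scale=.002);
print(w.x)
r=np.hypot(q[:,0]-w.x[0],q[:,1]-w.x[1]);print(np.percentile(r,[2,10,50,90,98]),np.histogram(np.arctan2(q[:,1]-w.x[1],q[:,0]-w.x[0]),8)[0])
# base edges top surface
c=dict(np.load("top0.npz"));P=pts(c);hsv=cv2.cvtColor(c["frame"],cv2.COLOR_BGR2HSV)
v,u=np.mgrid[:480,:640];m=(hsv[...,1]<90)&(u>222)&(u<348)&(v>212)&(v<276)&(abs(P[...,2]-.028)<.006)
k=P[m][:,:2]*1000;b=cv2.minAreaRect(k.astype('float32'));print("base",b,cv2.boxPoints(b).round())
go(.557,.052,.24)
E
```

```text
time_s: 2.28
eef_pos: [0.4988, 0.3899, 0.1953]
eef_rot: [0.0, 0.537, 0.843, 0.001]
wrist_force: [1.2, 0.7, 0.0]
opening: 0.255
grasp_force: 58.6
t 2.27 p [0.4988 0.3899 0.1953] yaw 25.0 F [1.2 0.7 0. ] T [ 0.02  0.06 -0.03] op 0.255 g 58.6 q [0.48 0.34 1.49 0.   1.31 0.04]
[0.54998236 0.05232751 0.04905173]
[0.04489518 0.04617264 0.04876945 0.05570008 0.05832988] [ 99  78 106 109  85  85  87 102]
base ((557.9930419921875, 142.76531982421875), (308.4689025878906, 124.7033462524414), 84.77269744873047) [[482.  -5.]
 [606. -17.]
 [634. 291.]
 [510. 302.]]
shift [-33.08  -9.01  -4.49] rot [ 0.1 -0.   0. ] n rows 6.0 q6 0.04
```

Run:
```python
from h import *
go(.55,.0525,.255)
```

```text
shift [-32.74  -9.62  -5.99] rot [ 0.1 -0.   0. ] n rows 6.0 q6 0.04
```

```bash
python3 -m handwheel '[[[-1,0,0,-6,0,0,0],[-1,-32.7,-9.6,-6,0,0,0],[-1,-32.7,-9.6,-6,0,0,0],[-1,-32.7,-9.6,-6,0,0,0],[-1,-32.7,-9.6,-6,0,0,0],[-1,-32.7,-9.6,-6,0,0,0],[-1,-32.7,-9.6,-6,0,0,0],[-1,-32.7,-9.6,3.5,0,0,0],[-1,-32.7,-9.6,3.5,0,0,0],[-1,-32.7,-9.6,3.5,0,0,0]]]'
python3 -m handwheel '[[[0.1,0,0,0,0,0,0],[0.1,0,0,0,0,0,0],[0.1,0,0,0,0,0,0],[0.1,0,0,-10,0,0,0],[0.1,0,0,-10,0,0,0]]]'
python3 - <<'E'
from h import *
st(); go(.622,-.160,.255,-30.1);go(.622,-.160,.004,-30.1)
E
```

```text
time_s: 3.52
eef_pos: [0.5482, 0.053, 0.1552]
eef_rot: [-0.002, 0.537, 0.843, -0.001]
wrist_force: [0.3, 0.2, 0.4]
opening: 0.255
grasp_force: 58.6
time_s: 4.15
eef_pos: [0.5511, 0.053, 0.2602]
eef_rot: [0.002, 0.537, 0.844, 0.001]
wrist_force: [1.3, 0.5, -0.2]
opening: 0.546
grasp_force: 0.0
t 4.15 p [0.5511 0.053  0.2602] yaw 25.0 F [ 1.3  0.5 -0.2] T [-0.04  0.03  0.01] op 0.546 g 0.0 q [-0.12  0.11  1.63 -0.    1.4  -0.56]
shift [-22.29  -2.59   0.55] rot [ 0.2  0.  55.1] n rows 6.0 q6 -0.56
shift [-22.25  -2.67  25.65] rot [ 0.2  0.  55.1] n rows 6.0 q6 -0.56
```

```bash
cat >> h.py <<'E'
def peg(x,y,r=.05):
    c=camera("top");P=pts(c);hsv=cv2.cvtColor(c["frame"],cv2.COLOR_BGR2HSV)
    m=(np.hypot(P[...,0]-x,P[...,1]-y)<r)&(hsv[...,1]<100)&(P[...,2]<.03)&(P[...,2]>-.02)
    v,u=np.nonzero(m);q=np.array([ray(c,a,b,.013)[:2] for a,b in zip(u,v)]);w,V=np.linalg.eigh(np.cov(q.T));ax=V[:,1]
    print("peg n",len(q),np.round(q.mean(0),4),"axis",round(np.degrees(np.arctan2(ax[1],ax[0]))%180,1))
E
python3 -c "
from h import *
peg(.622,-.16);peg(.622,-.27)"
python3 -m handwheel '[[[0.2,-22.3,-2.6,0.5,0,0,55.1],[0.2,-22.3,-2.6,0.5,0,0,55.1],[0.2,-22.3,-2.6,0.5,0,0,55.1],[0.2,-22.3,-2.6,0.5,0,0,55.1],[0.2,-22.3,-2.6,15,0,0,55.1],[0.2,-22.3,-2.6,15,0,0,55.1],[0.2,-22.3,-2.6,15,0,0,55.1]]]'
python3 -c "
from h import *
st();go(.622,-.160,.004,-30.1)"
```

```text
peg n 200 [ 0.6217 -0.1602] axis 58.9
peg n 191 [ 0.6226 -0.2699] axis 21.0
time_s: 5.12
eef_pos: [0.6176, -0.1587, 0.1016]
eef_rot: [-0.004, 0.866, 0.499, -0.003]
wrist_force: [-0.4, -0.1, 0.9]
opening: 0.6
grasp_force: 0.0
t 5.12 p [ 0.6176 -0.1587  0.1016] yaw -30.1 F [-0.4 -0.1  0.9] T [ 0.05  0.02 -0.  ] op 0.6 g 0.0 q [-0.44  0.46  1.53  0.    1.16  0.09]
shift [0.12 0.53 9.75] rot [-0.5  0.   0. ] n rows 2.0 q6 0.09
```

```bash
python3 -m handwheel '[[[0.2,0.1,0.3,5,0,0,0],[0.2,0.1,0.3,9.7,0,0,0],[0.2,0.1,0.3,9.7,0,0,0],[-1,0.1,0.3,9.7,0,0,0],[-1,0.1,0.3,9.7,0,0,0],[-1,0.1,0.3,9.7,0,0,0],[-1,0.1,0.3,9.7,0,0,0],[-1,0.1,0.3,0,0,0,0],[-1,0.1,0.3,-11,0,0,0],[-1,0.1,0.3,-11,0,0,0]]]'
python3 -c "
from h import *
st();go(.55,.0525,.24)"
```

```text
time_s: 6.38
eef_pos: [0.6246, -0.161, 0.2019]
eef_rot: [0.002, 0.866, 0.499, 0.001]
wrist_force: [0.9, -0.1, -0.8]
opening: 0.214
grasp_force: 58.2
t 6.38 p [ 0.6246 -0.161   0.2019] yaw -30.1 F [ 0.9 -0.1 -0.8] T [ 0.08 -0.06  0.  ] op 0.214 g 58.2 q [-0.44  0.36  1.45 -0.    1.33  0.09]
shift [ 14.74 -17.14  -3.87] rot [ 0.2 -0.   0. ] n rows 4.0 q6 0.09
```

```bash
python3 -m handwheel '[[[-1,0,0,-4,0,0,0],[-1,14.7,-17.1,-4,0,0,0],[-1,14.7,-17.1,-4,0,0,0],[-1,14.7,-17.1,-4,0,0,0],[-1,14.7,-17.1,-4,0,0,0],[-1,14.7,-17.1,-4,0,0,0],[-1,14.7,-17.1,4.2,0,0,0],[-1,14.7,-17.1,4.2,0,0,0],[-1,14.7,-17.1,4.2,0,0,0]]]'
python3 -m handwheel '[[[0.1,0,0,0,0,0,0],[0.1,0,0,0,0,0,0],[0.1,0,0,0,0,0,0],[0.1,0,0,-10,0,0,0],[0.1,0,0,-10,0,0,0]]]'
python3 - <<'E'
from h import *
st(); peg(.622,-.27);go(.6225,-.270,.255,-69);
E
```

```text
time_s: 7.5
eef_pos: [0.5493, 0.0512, 0.1548]
eef_rot: [-0.0, 0.867, 0.499, -0.001]
wrist_force: [1.4, 0.1, -1.2]
opening: 0.221
grasp_force: 58.4
time_s: 8.12
eef_pos: [0.5506, 0.0521, 0.2585]
eef_rot: [0.001, 0.866, 0.499, 0.001]
wrist_force: [0.2, -0.2, 0.4]
opening: 0.552
grasp_force: 0.0
t 8.12 p [0.5506 0.0521 0.2585] yaw -30.1 F [ 0.2 -0.2  0.4] T [ 0.02 -0.02 -0.03] op 0.552 g 0.0 q [-0.12  0.11  1.63 -0.    1.4   0.4 ]
peg n 191 [ 0.6221 -0.27  ] axis 21.5
shift [-24.38  22.14   1.01] rot [ 0.5 -0.4 38.9] n rows 6.0 q6 0.4
```

```bash
python3 -m handwheel '[[[0.2,-24.4,22.1,0.5,0,0,38.9],[0.2,-24.4,22.1,0.5,0,0,38.9],[0.2,-24.4,22.1,0.5,0,0,38.9],[0.2,-24.4,22.1,0.5,0,0,38.9],[0.2,-24.4,22.1,0.5,0,0,38.9],[0.2,-24.4,22.1,15,0,0,38.9],[0.2,-24.4,22.1,15,0,0,38.9],[0.2,-24.4,22.1,15,0,0,38.9]]]'
python3 -c "
from h import *
st();go(.622,-.270,.004,-69)"
```

```text
time_s: 9.18
eef_pos: [0.616, -0.2686, 0.1005]
eef_rot: [-0.003, 0.983, 0.182, -0.003]
wrist_force: [-0.1, 0.2, 0.2]
opening: 0.598
grasp_force: 0.0
t 9.18 p [ 0.616  -0.2686  0.1005] yaw -69.0 F [-0.1  0.2  0.2] T [ 0.01 -0.06  0.01] op 0.598 g 0.0 q [-0.59  0.53  1.43 -0.    1.19  0.62]
shift [0.55 0.4  9.64] rot [-0.4  0.3 -0. ] n rows 2.0 q6 0.62
```

```bash
python3 -m handwheel '[[[0.2,0.2,0.2,5,0,0,0],[0.2,0.2,0.2,9.6,0,0,0],[0.2,0.2,0.2,9.6,0,0,0],[-1,0.2,0.2,9.6,0,0,0],[-1,0.2,0.2,9.6,0,0,0],[-1,0.2,0.2,9.6,0,0,0],[-1,0.2,0.2,9.6,0,0,0],[-1,0.2,0.2,0,0,0,0],[-1,0.2,0.2,-11,0,0,0],[-1,0.2,0.2,-11,0,0,0]]]'
python3 -c "
from h import *
st();go(.55,.0525,.24)"
```

```text
time_s: 10.42
eef_pos: [0.6217, -0.2711, 0.2012]
eef_rot: [0.001, 0.983, 0.182, 0.001]
wrist_force: [1.0, -1.4, -0.2]
opening: 0.223
grasp_force: 58.3
t 10.43 p [ 0.6217 -0.2711  0.2012] yaw -69.0 F [ 1.  -1.4 -0.2] T [-0.03  0.   -0.01] op 0.223 g 58.3 q [-0.59  0.43  1.35 -0.    1.36  0.62]
shift [  4.93 -32.77  -3.96] rot [ 0.2 -0.1  0. ] n rows 6.0 q6 0.62
```

```bash
python3 -m handwheel '[[[-1,0,0,-4,0,0,0],[-1,4.9,-32.7,-4,0,0,0],[-1,4.9,-32.7,-4,0,0,0],[-1,4.9,-32.7,-4,0,0,0],[-1,4.9,-32.7,-4,0,0,0],[-1,4.9,-32.7,-4,0,0,0],[-1,4.9,-32.7,-4,0,0,0],[-1,4.9,-32.7,4.2,0,0,0],[-1,4.9,-32.7,4.2,0,0,0],[-1,4.9,-32.7,4.2,0,0,0]]]'
python3 -m handwheel '[[[0.1,0,0,0,0,0,0],[0.1,0,0,0,0,0,0],[0.1,0,0,0,0,0,0],[0.1,0,0,-10,0,0,0],[0.1,0,0,-10,0,0,0],[0.1,0,20,-10,0,0,0],[0.1,0,20,-10,0,0,0],[0.1,0,20,-10,0,0,0],[0.1,0,20,-10,0,0,0]]]'
python3 - <<'E'
from h import *
st(); c=camera("top");s=camera("scene");np.savez("top2.npz",**c);np.savez("scene2.npz",**s)
def near(x,y,r,z0,z1,src): 
    Q=pts(src).reshape(-1,3);return Q[(np.hypot(Q[:,0]-x,Q[:,1]-y)<r)&(Q[:,2]>z0)&(Q[:,2]<z1)]
for src in(c,s):
  q=near(.473,-.189,.1,.048,.07,src)
  if len(q)>20:print(len(q),cv2.minAreaRect((q[:,:2]*1000).astype('float32')))
  q=near(.473,-.189,.1,.026,.038,src)
  if len(q)>20:print(len(q),cv2.minEnclosingCircle((q[:,:2]*1000).astype('float32')))
k=lambda f,u,v:cv2.resize(f[v-30:v+30,u-40:u+40],(400,300),interpolation=cv2.INTER_CUBIC)
cv2.imwrite("pics/c2.png",np.vstack([np.hstack([k(c["frame"],318,240),k(s["frame"],320,245)]),np.hstack([cv2.resize(c["frame"],(400,300)),cv2.resize(s["frame"],(400,300))])]))
E
```

```text
time_s: 11.68
eef_pos: [0.5491, 0.0514, 0.1542]
eef_rot: [-0.0, 0.983, 0.182, -0.001]
wrist_force: [-0.5, 1.1, -1.0]
opening: 0.225
grasp_force: 58.5
time_s: 12.8
eef_pos: [0.6221, -0.1388, 0.2549]
eef_rot: [0.001, 0.984, 0.18, 0.0]
wrist_force: [-0.2, -0.3, -1.2]
opening: 0.548
grasp_force: 0.0
t 12.8 p [ 0.6221 -0.1388  0.2549] yaw -69.2 F [-0.2 -0.3 -1.2] T [-0.01 -0.03 -0.05] op 0.548 g 0.0 q [-0.41  0.3   1.42 -0.    1.43  0.8 ]
104 ((477.0172119140625, -248.9921112060547), 53.4563102722168)
153 ((489.2247009277344, -219.61956787109375), (38.839725494384766, 129.99256896972656), 24.912694931030273)
1426 ((478.4621276855469, -205.6378936767578), 82.28158569335938)
```

View pics/c2.png

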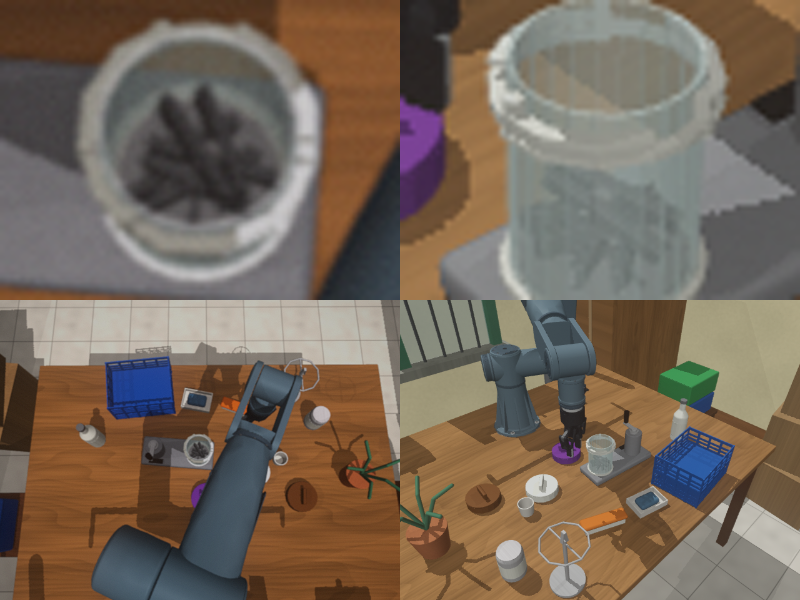

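The jar holds three pegs, all on its floor in the top-view crop. None are left on the bench in either view. Next I recheck the lid from the scene view.

Run:
```python
from h import *
for n in("scene0.npz","scene2.npz"):
  c=dict(np.load(n));Q=pts(c);hsv=cv2.cvtColor(c["frame"],cv2.COLOR_BGR2HSV);v,u=np.mgrid[:480,:640]
  for r,z0,z1 in((.07,.027,.037),(.05,.05,.064)):
    m=(np.hypot(Q[...,0]-.473,Q[...,1]+.189)<r)&(Q[...,2]>z0)&(Q[...,2]<z1)
    k=(Q[m][:,:2]*1000).astype('float32');print(n,len(k),cv2.minEnclosingCircle(k),cv2.minAreaRect(k),np.median(Q[m],0).round(4))
st();go(.473,-.189,.20,140);go(.473,-.189,.034,140)
```

```text
scene0.npz 1358 ((472.7784118652344, -189.8817596435547), 65.9013442993164) ((474.1222229003906, -190.3601837158203), (124.56132507324219, 128.03941345214844), 43.765777587890625) [ 0.4798 -0.1942  0.0318]
scene0.npz 120 ((476.4191589355469, -187.43104553222656), 33.9263801574707) ((473.9154357910156, -190.25794982910156), (13.05892276763916, 67.82551574707031), 48.469276428222656) [ 0.4763 -0.1916  0.0584]
scene2.npz 1352 ((472.009521484375, -190.4148406982422), 65.91188049316406) ((472.5093078613281, -189.01461791992188), (125.02999877929688, 127.03971099853516), 81.79927825927734) [ 0.4795 -0.1942  0.0317]
scene2.npz 122 ((472.80694580078125, -190.5074462890625), 33.07939529418945) ((473.2808837890625, -189.9578399658203), (13.54632568359375, 65.58174133300781), 49.22552490234375) [ 0.4773 -0.1913  0.0577]
t 12.9 p [ 0.6215 -0.1361  0.2546] yaw -69.1 F [-0.   1.6 -0.1] T [ 0.03 -0.04 -0.02] op 0.55 g 0.0 q [-0.4   0.3   1.42  0.    1.43  0.8 ]
shift [-15.76  -0.35   5.46] rot [ -0.    0.  -29.1] n rows 3.0 q6 0.8
shift [-15.76  -0.35  22.06] rot [ -0.    0.  -29.1] n rows 5.0 q6 0.8
```

```bash
python3 -c "
from h import *
go(.473,-.1892,.14,49.3)"
```

```text
shift [-15.77  -0.33  11.46] rot [-0.   0.  61.6] n rows 6.0 q6 0.8
```

```bash
python3 -m handwheel '[[[0,-15.8,-0.3,11.5,0,0,61.6],[0,-15.8,-0.3,11.5,0,0,61.6],[0,-15.8,-0.3,11.5,0,0,61.6],[0,-15.8,-0.3,11.5,0,0,61.6],[0,-15.8,-0.3,11.5,0,0,61.6],[0,-15.8,-0.3,11.5,0,0,61.6],[0,-15.8,-0.3,11.5,0,0,61.6],[0,-15.8,-0.3,11.5,0,0,61.6]]]'
python3 -c "
from h import *
st();go(.473,-.1892,.037,49.3)"
```

```text
time_s: 13.9
eef_pos: [0.473, -0.1876, 0.14]
eef_rot: [-0.0, 0.939, -0.345, 0.0]
wrist_force: [0.5, 0.7, 0.0]
opening: 0.499
grasp_force: 0.0
t 13.9 p [ 0.473  -0.1876  0.14  ] yaw -130.4 F [0.5 0.7 0. ] T [0.05 0.03 0.04] op 0.499 g 0.0 q [-0.61  0.14  1.85  0.    1.15  1.66]
shift [ 0.1   0.12 10.3 ] rot [-0.  -0.   0.3] n rows 2.0 q6 1.66
```

```bash
python3 -m handwheel '[[[0,0.1,0.1,5,0,0,0],[0,0.1,0.1,10.3,0,0,0],[0,0.1,0.1,10.3,0,0,0],[0,0.1,0.1,10.3,0,0,0],[-1,0.1,0.1,10.3,0,0,0],[-1,0.1,0.1,10.3,0,0,0],[-1,0.1,0.1,10.3,0,0,0],[-1,0.1,0.1,10.3,0,0,0]]]'
python3 -c "
from h import *
st()"
python3 -m handwheel '[[[-1,0,0,-5,0,0,0],[-1,0,0,-10,0,0,0],[-1,0,0,-16,0,0,0],[-1,0,0,-21,0,0,0],[-1,0,0,-21,0,0,0],[-1,0,0,-21,0,0,0]]]'
python3 - <<'E'
from h import *
st();go(.55,.0523,.25)
s=camera("scene");Q=pts(s);p,_,_=pose();h=p[2]-.037
for src in(s,camera("top")):
    Q=pts(src)
    m=(np.hypot(Q[...,0]-p[0],Q[...,1]-p[1])<.08)&(abs(Q[...,2]-h-.032)<.006);k=(Q[m][:,:2]*1000).astype('float32');print(len(k),cv2.minEnclosingCircle(k),np.median(Q[m],0) )
    q=Q[m];A=np.c_[q[:,:2]-p[:2],np.ones(len(q))];print("plane",np.linalg.lstsq(A,q[:,2],rcond=None)[0])
E
```

```text
time_s: 14.9
eef_pos: [0.474, -0.1907, 0.0386]
eef_rot: [0.0, 0.938, -0.347, 0.001]
wrist_force: [-0.8, 0.8, 7.8]
opening: 0.136
grasp_force: 59.7
t 14.9 p [ 0.474  -0.1907  0.0386] yaw -130.6 F [-0.8  0.8  7.8] T [0.17 0.18 0.09] op 0.136 g 59.7 q [-0.62  0.31  1.9   0.    0.93  1.66]
time_s: 15.65
eef_pos: [0.4724, -0.1896, 0.2461]
eef_rot: [-0.0, 0.938, -0.347, -0.0]
wrist_force: [0.5, 0.1, -2.6]
opening: 0.135
grasp_force: 59.3
t 15.65 p [ 0.4724 -0.1896  0.2461] yaw -130.6 F [ 0.5  0.1 -2.6] T [ 0.04 -0.04  0.01] op 0.135 g 59.3 q [-0.62  0.02  1.75  0.    1.37  1.66]
shift [ -9.84 -23.42  -0.38] rot [ 0.   0.1 -0. ] n rows 5.0 q6 1.66
1307 ((470.60418701171875, -188.44558715820312), 64.82791137695312) [ 0.48468724 -0.2008287   0.23918731]
plane [-0.0069904   0.00596816  0.23925023]
672 ((469.39117431640625, -186.66294860839844), 62.85774230957031) [ 0.44268116 -0.19135733  0.23838688]
plane [ 0.00044497 -0.00068983  0.2384818 ]
```

```bash
python3 -c "
from h import *
go(.5514,.0511,.25)"
python3 -m handwheel '[[[-1,-9.8,-23.4,-0.4,0,0,0],[-1,-9.8,-23.4,-0.4,0,0,0],[-1,-9.8,-23.4,-0.4,0,0,0],[-1,-9.8,-23.4,-0.4,0,0,0],[-1,-9.8,-23.4,-0.4,0,0,0],[-1,-9.8,-23.4,-0.4,0,0,0],[-1,-9.8,-23.4,-0.4,0,0,0]]]'
python3 - <<'E'
from h import *
st();go(.5514,.0511,.215);p,_,_=pose()
for src in(camera("scene"),camera("top")):
    Q=pts(src)
    m=(np.hypot(Q[...,0]-p[0],Q[...,1]-p[1])<.075)&(abs(Q[...,2]-p[2]+.007)<.005);k=(Q[m][:,:2]*1000).astype('float32');print(len(k),cv2.minEnclosingCircle(k),cv2.minAreaRect(k))
E
```

```text
shift [ -9.6  -23.43  -0.49] rot [ 0.   0.2 -0. ] n rows 5.0 q6 1.66
time_s: 16.62
eef_pos: [0.5502, 0.0502, 0.2499]
eef_rot: [0.0, 0.938, -0.347, -0.001]
wrist_force: [0.6, -0.9, -2.3]
opening: 0.136
grasp_force: 59.7
t 16.62 p [0.5502 0.0502 0.2499] yaw -130.7 F [ 0.6 -0.9 -2.3] T [-0.01  0.   -0.04] op 0.136 g 59.7 q [-0.12  0.12  1.64 -0.    1.39  2.16]
shift [ 0.03 -0.15  3.49] rot [ 0.1  0.1 -0. ] n rows 1.0 q6 2.16
1049 ((547.4482421875, 48.633514404296875), 65.81889343261719) ((549.4071044921875, 50.279876708984375), (124.19342803955078, 124.88829803466797), 33.92375183105469)
1119 ((548.1188354492188, 51.89183807373047), 62.8775520324707) ((537.9240112304688, 57.03389358520508), (113.13691711425781, 103.57732391357422), 88.52003479003906)
```

```bash
python3 -m handwheel '[[[-1,0,-0.15,2.5,0,0,0],[-1,0,-0.15,4.4,0,0,0],[-1,0,-0.15,4.6,0,0,0],[-1,0,-0.15,4.8,0,0,0],[-1,0,-0.15,4.8,0,0,0]]]'
python3 -c "
from h import *
st()"
python3 -m handwheel '[[[-1,0,0,0.2,0,0,0],[-1,0,0,0.4,0,0,0],[-1,0,0,0.5,0,0,0],[-1,0,0,0.5,0,0,0]]]'
python3 -c "
from h import *
st()"
```

```text
time_s: 17.35
eef_pos: [0.5521, 0.0524, 0.2034]
eef_rot: [-0.0, 0.938, -0.347, 0.0]
wrist_force: [-0.3, -0.5, -2.7]
opening: 0.136
grasp_force: 59.7
t 17.35 p [0.5521 0.0524 0.2034] yaw -130.6 F [-0.3 -0.5 -2.7] T [-0.02 -0.02 -0.  ] op 0.136 g 59.7 q [-0.12  0.16  1.69  0.    1.29  2.16]
time_s: 17.85
eef_pos: [0.5519, 0.0524, 0.1978]
eef_rot: [0.0, 0.938, -0.347, 0.0]
wrist_force: [0.7, -2.0, -1.9]
opening: 0.136
grasp_force: 59.7
t 17.85 p [0.5519 0.0524 0.1978] yaw -130.6 F [ 0.7 -2.  -1.9] T [-0.27 -0.13 -0.04] op 0.136 g 59.7 q [-0.12  0.17  1.69 -0.    1.28  2.16]
```

```bash
python3 -c "
from h import *
go(.5515,.0515,.196)"
python3 -m handwheel '[[[-1,0.05,0.1,0.15,0,0,0],[-1,0.05,0.1,0.3,0,0,0],[-1,0.05,0.1,0.45,0,0,0],[-1,0.05,0.1,0.45,0,0,0]]]'
python3 -c "
from h import *
st()"
```

```text
shift [0.03 0.09 0.18] rot [ 0. -0.  0.] n rows 1.0 q6 2.16
time_s: 18.35
eef_pos: [0.5513, 0.0516, 0.1931]
eef_rot: [0.0, 0.938, -0.347, -0.0]
wrist_force: [0.5, 0.2, -1.9]
opening: 0.139
grasp_force: 59.7
t 18.35 p [0.5513 0.0516 0.1931] yaw -130.6 F [ 0.5  0.2 -1.9] T [-0.02 -0.   -0.02] op 0.139 g 59.7 q [-0.12  0.17  1.7   0.    1.27  2.16]
```

```bash
python3 -m handwheel '[[[-1,0,0,0.15,0,0,0],[-1,0,0,0.3,0,0,0],[-1,0,0,0.3,0,0,0]]]'
python3 -c "
from h import *
st()"
```

```text
time_s: 18.73
eef_pos: [0.5514, 0.0515, 0.1901]
eef_rot: [0.0, 0.938, -0.347, -0.0]
wrist_force: [-0.2, 0.8, -2.8]
opening: 0.135
grasp_force: 59.7
t 18.73 p [0.5514 0.0515 0.1901] yaw -130.6 F [-0.2  0.8 -2.8] T [ 0.02 -0.05 -0.04] op 0.135 g 59.7 q [-0.12  0.17  1.7  -0.    1.27  2.16]
```

```bash
python3 -m handwheel '[[[-1,0,0,0.1,0,0,0],[-1,0,0,0.2,0,0,0],[-1,0,0,0.2,0,0,0]]]'
python3 -m handwheel '[[[-1,0,0,0.1,0,0,0],[-1,0,0,0.2,0,0,0],[-1,0,0,0.2,0,0,0]]]'
python3 -c "
from h import *
st()"
```

```text
time_s: 19.1
eef_pos: [0.5514, 0.0515, 0.1882]
eef_rot: [0.0, 0.938, -0.347, -0.0]
wrist_force: [0.4, 0.5, -1.2]
opening: 0.14
grasp_force: 59.7
time_s: 19.48
eef_pos: [0.5514, 0.0515, 0.1861]
eef_rot: [0.0, 0.938, -0.347, -0.0]
wrist_force: [-0.3, -0.7, -2.3]
opening: 0.139
grasp_force: 59.7
t 19.48 p [0.5514 0.0515 0.1861] yaw -130.6 F [-0.3 -0.7 -2.3] T [-0.03  0.05  0.02] op 0.139 g 59.7 q [-0.12  0.18  1.7   0.    1.26  2.16]
```

```bash
python3 -m handwheel '[[[-1,0,0,0.1,0,0,0],[-1,0,0,0.2,0,0,0],[-1,0,0,0.2,0,0,0]]]'
python3 -m handwheel '[[[-1,0,0,0.1,0,0,0],[-1,0,0,0.15,0,0,0],[-1,0,0,0.15,0,0,0]]]'
python3 -c "
from h import *
st()"
```

```text
time_s: 19.85
eef_pos: [0.5514, 0.0515, 0.1841]
eef_rot: [0.0, 0.938, -0.347, -0.0]
wrist_force: [-0.6, -0.4, -2.6]
opening: 0.138
grasp_force: 59.7
time_s: 20.23
eef_pos: [0.5516, 0.0515, 0.1837]
eef_rot: [0.0, 0.938, -0.347, 0.0]
wrist_force: [-3.0, 0.6, 5.0]
opening: 0.137
grasp_force: 60.8
t 20.23 p [0.5516 0.0515 0.1837] yaw -130.6 F [-3.   0.6  5. ] T [ 0.03  0.55 -0.02] op 0.137 g 60.8 q [-0.12  0.18  1.71 -0.    1.25  2.16]
```

Contact came with the lid foot about 19.9 mm below the rim, so the lid has dropped into the gaps at once. Joint 6 has only about 54° left clockwise, so I regrip half a turn back.

```bash
python3 -m handwheel '[[[0.1,0,0,-0.1,0,0,0],[0.1,0,0,-0.1,0,0,0],[0.1,0,0,-0.1,0,0,0],[0.1,0,0,-5,0,0,0],[0.1,0,0,-5,0,0,0],[0.1,0,0,-5,0,0,-20],[0.1,0,0,-5,0,0,-40],[0.1,0,0,-5,0,0,-50],[0.1,0,0,-5,0,0,-50],[0.1,0,0,-5,0,0,-50]]]'
python3 -m handwheel '[[[0.1,0,0,0,0,0,-90],[0.1,0,0,0,0,0,-90],[0.1,0,0,0,0,0,-90],[0.1,0,0,0,0,0,-90],[0.1,0,0,0,0,0,-90],[0.1,0,0,0,0,0,-90],[0.1,0,0,0,0,0,-90],[0.1,0,0,0,0,0,-90],[0.1,0,0,0,0,0,-90],[0.1,0,0,0,0,0,-90]]]'
python3 -c "
from h import *
st();go(.55,.0526,.185,49.4)
p=.55,.0526
for src in(camera('scene'),):
    Q=pts(src)
    for z,r in((.204,.05),(.177,.075)):
        m=(np.hypot(Q[...,0]-p[0],Q[...,1]-p[1])<r)&(abs(Q[...,2]-z)<.006);k=(Q[m][:,:2]*1000).astype('float32');print(len(k),np.median(Q[m][:,2]),cv2.minEnclosingCircle(k),cv2.minAreaRect(k))
"
```

```text
time_s: 21.48
eef_pos: [0.5511, 0.0515, 0.2319]
eef_rot: [-0.0, 0.996, 0.084, -0.001]
wrist_force: [-0.6, -0.1, 0.7]
opening: 0.548
grasp_force: 0.0
time_s: 22.72
eef_pos: [0.5512, 0.0515, 0.2321]
eef_rot: [-0.0, 0.647, 0.763, -0.0]
wrist_force: [-0.1, 0.9, -0.4]
opening: 0.548
grasp_force: 0.0
t 22.73 p [0.5512 0.0515 0.2321] yaw 9.4 F [-0.1  0.9 -0.4] T [ 0.    0.04 -0.02] op 0.548 g 0.0 q [-0.12  0.13  1.66  0.    1.35 -0.28]
shift [ 0.13 -0.1   4.71] rot [ -0.  -0. -40.] n rows 4.0 q6 -0.28
98 0.20329267270211798 ((548.1069946289062, 52.17246627807617), 37.41376876831055) ((548.9318237304688, 53.13726043701172), (13.062490463256836, 74.54960632324219), 49.47209548950195)
1180 0.17689884973245257 ((550.6513671875, 52.435367584228516), 64.91236114501953) ((551.5283813476562, 51.38485336303711), (122.36351776123047, 125.1698989868164), 48.00115966796875)
```

```bash
python3 -m handwheel '[[[0,0.1,-0.1,0,0,0,-40],[0,0.1,-0.1,0,0,0,-40],[0,0.1,-0.1,0,0,0,-40],[0,0.1,-0.1,0,0,0,-40],[0,0.1,-0.1,4,0,0,-40],[0,0.1,-0.1,4.65,0,0,-40],[-1,0.1,-0.1,4.65,0,0,-40],[-1,0.1,-0.1,4.65,0,0,-40],[-1,0.1,-0.1,4.65,0,0,-40],[-1,0.1,-0.1,4.65,0,0,-40]]]'
python3 -c "
from h import *
st()"
python3 -m handwheel '[[[-1,0,0,0.05,0,0,8],[-1,0,0,0.1,0,0,16],[-1,0,0,0.15,0,0,24],[-1,0,0,0.2,0,0,32],[-1,0,0,0.25,0,0,40],[-1,0,0,0.25,0,0,40]]]'
python3 -c "
from h import *
st()"
```

```text
time_s: 24.02
eef_pos: [0.5512, 0.0522, 0.1876]
eef_rot: [0.001, 0.347, 0.938, 0.0]
wrist_force: [-0.1, 0.9, 5.7]
opening: 0.135
grasp_force: 61.6
t 24.02 p [0.5512 0.0522 0.1876] yaw 49.4 F [-0.1  0.9  5.7] T [-0.01  0.04  0.02] op 0.135 g 61.6 q [-0.12  0.18  1.71 -0.    1.26 -0.98]
time_s: 24.78
eef_pos: [0.5502, 0.0515, 0.1855]
eef_rot: [0.001, 0.647, 0.762, -0.001]
wrist_force: [-6.6, -2.8, 10.2]
opening: 0.133
grasp_force: 62.6
t 24.77 p [0.5502 0.0515 0.1855] yaw 9.4 F [-6.6 -2.8 10.2] T [-0.46  0.97 -0.01] op 0.133 g 62.6 q [-0.12  0.18  1.71 -0.    1.26 -0.28]
```

```bash
python3 -m handwheel '[[[-1,0,0,0.05,0,0,8],[-1,0,0,0.1,0,0,16],[-1,0,0,0.15,0,0,24],[-1,0,0,0.15,0,0,24]]]'
python3 -c "
from h import *
st()"
python3 -m handwheel '[[[-1,0,0,0.04,0,0,5],[-1,0,0,0.07,0,0,10],[-1,0,0,0.07,0,0,10]]]'
python3 -c "
from h import *
st()"
```

```text
time_s: 25.28
eef_pos: [0.5492, 0.0515, 0.184]
eef_rot: [0.0, 0.791, 0.611, -0.002]
wrist_force: [-11.5, -4.7, 13.6]
opening: 0.133
grasp_force: 63.0
t 25.27 p [0.5492 0.0515 0.184 ] yaw -14.6 F [-11.5  -4.7  13.6] T [-0.56  1.75  0.2 ] op 0.133 g 63.0 q [-0.12  0.18  1.71 -0.    1.26  0.14]
time_s: 25.65
eef_pos: [0.5488, 0.052, 0.1834]
eef_rot: [-0.0, 0.841, 0.541, -0.002]
wrist_force: [-12.9, -2.7, 15.4]
opening: 0.132
grasp_force: 63.4
t 25.65 p [0.5488 0.052  0.1834] yaw -24.6 F [-12.9  -2.7  15.4] T [-0.32  2.13  0.33] op 0.132 g 63.4 q [-0.12  0.18  1.71 -0.    1.26  0.31]
```

```bash
python3 -c "
from h import *
p,r,o=pose();print(r.as_matrix().T@np.array([-.15,-.02,0]))"
```

```text
[-0.08052854 -0.12812056  0.00052528]
```

```bash
python3 -m handwheel '[[[-1,-0.08,-0.13,-0.05,0,0,0],[-1,-0.08,-0.13,0,0,0,4],[-1,-0.08,-0.13,0.02,0,0,8],[-1,-0.08,-0.13,0.02,0,0,8]]]'
python3 -c "
from h import *
st()"
```

```text
time_s: 26.15
eef_pos: [0.5484, 0.0514, 0.183]
eef_rot: [0.001, 0.877, 0.481, -0.001]
wrist_force: [-7.7, -2.9, 11.2]
opening: 0.137
grasp_force: 67.9
t 26.15 p [0.5484 0.0514 0.183 ] yaw -32.5 F [-7.7 -2.9 11.2] T [-0.53  1.22  1.27] op 0.137 g 67.9 q [-0.12  0.18  1.71 -0.    1.25  0.45]
```

```bash
python3 -m handwheel '[[[-1,0,0,0,0,0,3],[-1,0,0,0,0,0,3]]]'
python3 - <<'E'
from h import *
st()
p=.55,.0526
for src in(camera('scene'),):
    Q=pts(src)
    for z,r in((.172,.075),):
        m=(np.hypot(Q[...,0]-p[0],Q[...,1]-p[1])<r)&(abs(Q[...,2]-z)<.008);k=(Q[m][:,:2]*1000).astype('float32');print(len(k),np.median(Q[m][:,2]),cv2.minEnclosingCircle(k))
E
```

```text
time_s: 26.4
eef_pos: [0.5482, 0.0514, 0.183]
eef_rot: [0.001, 0.888, 0.459, -0.001]
wrist_force: [-9.0, -4.1, 11.8]
opening: 0.134
grasp_force: 85.6
t 26.4 p [0.5482 0.0514 0.183 ] yaw -35.4 F [-9.  -4.1 11.8] T [-0.51  1.26  1.99] op 0.134 g 85.6 q [-0.12  0.18  1.71 -0.    1.25  0.5 ]
1053 0.17203939510849575 ((551.418701171875, 50.67596435546875), 65.26400756835938)
```

The torque rose to 2 N m at 85°, and the lid foot is about 24.9 mm below the rim, so it is at the stop. I release it, then measure the knob and crank axis.

```bash
python3 -m handwheel '[[[-1,0,0,0,0,0,-2],[0.1,0,0,0,0,0,-2],[0.1,0,0,0,0,0,-2],[0.1,0,0,0,0,0,-2],[0.1,0,0,-6,0,0,-2],[0.1,0,0,-8,0,0,-2],[0.1,-10,-10,-8,0,0,-2],[0.1,-10,-10,-8,0,0,-2],[0.1,-10,-10,-8,0,0,-2]]]'
python3 - <<'E'
from h import *
from scipy.optimize import least_squares
st()
p=.55,.0526
C=[camera(n) for n in("scene","top")]
L=[np.load(n) for n in("scene0.npz","top0.npz")]
for src in C:
    Q=pts(src);m=(np.hypot(Q[...,0]-p[0],Q[...,1]-p[1])<.075)&(abs(Q[...,2]-.172)<.008);q=Q[m];k=(q[:,:2]*1000).astype('float32')
    if len(k)>50:print("lid",len(k),np.median(q[:,2]),cv2.minEnclosingCircle(k),np.linalg.lstsq(np.c_[q[:,:2]-p,np.ones(len(q))],q[:,2],rcond=None)[0])
for src in C+[dict(x) for x in L]:
    Q=pts(src).reshape(-1,3);q=Q[(np.hypot(Q[:,0]-.512,Q[:,1]-.24)<.04)&(Q[:,2]>.198)&(Q[:,2]<.215)]
    if len(q)>10: print("knob",len(q),cv2.minEnclosingCircle((q[:,:2]*1000).astype('float32')),cv2.minAreaRect((q[:,:2]*1000).astype('float32'))[:2])
    d=np.hypot(Q[:,0]-.566,Q[:,1]-.231);q=Q[(d<.045)&(Q[:,2]>.05)&(Q[:,2]<.125)]
    if len(q)>30:
        w=least_squares(lambda a:np.hypot(q[:,0]-a[0],q[:,1]-a[1])-.036,[.566,.231],loss="soft_l1",f_scale=.001);print("col",len(q),w.x,abs(w.fun).mean())
cv2.imwrite("pics/s3.png",np.vstack([cv2.resize(C[0]["frame"][160:320,240:460],(770,560))]))
E
```

```text
time_s: 27.58
eef_pos: [0.4064, 0.0291, 0.2607]
eef_rot: [-0.0, 0.881, 0.472, -0.0]
wrist_force: [0.0, 0.3, 0.6]
opening: 0.55
grasp_force: 0.0
t 27.57 p [0.4064 0.0291 0.2607] yaw -33.6 F [0.  0.3 0.6] T [-0.01 -0.03  0.02] op 0.55 g 0.0 q [-0.22 -0.25  1.96 -0.    1.43  0.36]
lid 1115 0.17224981144915474 ((551.5445556640625, 52.66358947753906), 65.96794891357422) [-0.01162841  0.01181869  0.17216961]
lid 1020 0.17262474248991266 ((550.8309326171875, 52.82354736328125), 63.47455596923828) [0.00343563 0.00240493 0.1724765 ]
knob 50 ((511.15142822265625, 240.2464141845703), 13.667152404785156) ((512.4807739257812, 240.46237182617188), (20.244548797607422, 24.61587142944336))
col 584 [0.56477673 0.23271261] 0.0014888560463383693
knob 79 ((511.5894470214844, 240.34481811523438), 11.557564735412598) ((511.197021484375, 239.56622314453125), (21.416603088378906, 21.126625061035156))
col 151 [0.56698226 0.23244063] 0.0004050664886715624
knob 52 ((511.2518310546875, 237.7657012939453), 14.1041259765625) ((512.5028076171875, 239.03219604492188), (18.962154388427734, 27.794891357421875))
col 586 [0.56498392 0.23298049] 0.0014664050901283111
knob 76 ((511.712646484375, 240.70396423339844), 11.503275871276855) ((512.0327758789062, 240.43968200683594), (21.047439575195312, 21.124576568603516))
col 149 [0.56693073 0.23254494] 0.00039791378114890214
```

View pics/s3.png

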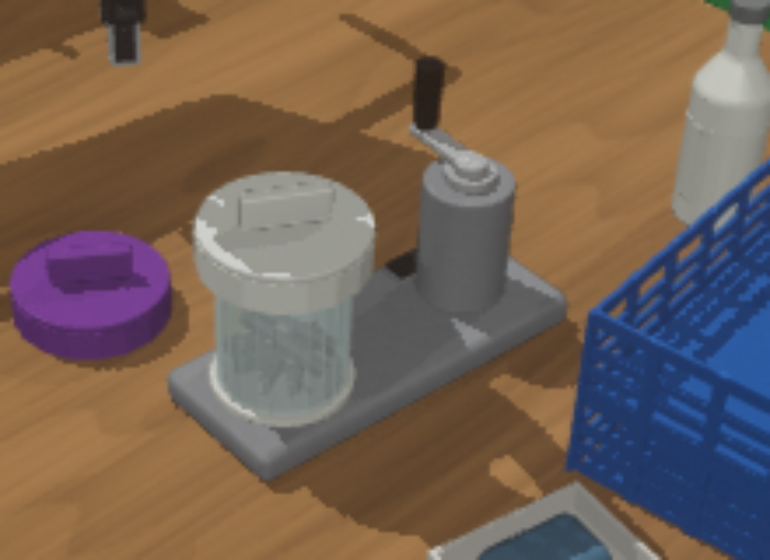

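The picture shows the lid seated level on the jar at (285,240), and the crank knob upright at (428,92) in the crop. Next I go to the knob.

```bash
python3 -c "
from h import *
go(.5118,.2403,.261,-80)"
python3 -m handwheel '[[[0,-7,0,0,0,0,20],[0,-7,0,0,0,0,40],[0,-7,0,0,0,0,46.4],[0,-7,0,0,0,0,46.4],[0,-7,0,0,0,0,46.4],[0,-7,0,0,0,0,46.4]]]'
python3 -c "
from h import *
go(.5118,.2403,.255,-80)"
```

```text
shift [23.34 -3.08  0.06] rot [ 0.  -0.  46.4] n rows 5.0 q6 0.37
time_s: 28.42
eef_pos: [0.3715, -0.0296, 0.2615]
eef_rot: [-0.0, 0.996, 0.088, 0.0]
wrist_force: [0.2, -0.3, 0.1]
opening: 0.496
grasp_force: 0.0
shift [ 18.53 -24.12   0.66] rot [-0.  -0.   0.1] n rows 5.0 q6 0.99
```

```bash
python3 -m handwheel '[[[0,18.5,-24.1,0,0,0,0],[0,18.5,-24.1,0,0,0,0],[0,18.5,-24.1,0,0,0,0],[0,18.5,-24.1,0,0,0,0],[0,18.5,-24.1,0,0,0,0],[0,18.5,-24.1,0,0,0,0],[0,18.5,-24.1,2,0,0,0],[0,18.5,-24.1,2,0,0,0]]]'
python3 -c "
from h import *
st();go(.5118,.2403,.166,-80)"
```

```text
time_s: 29.42
eef_pos: [0.5098, 0.2396, 0.2395]
eef_rot: [0.0, 0.996, 0.088, -0.002]
wrist_force: [-0.0, -0.2, 0.7]
opening: 0.501
grasp_force: 0.0
t 29.43 p [0.5098 0.2396 0.2395] yaw -79.9 F [-0.  -0.2  0.7] T [ 0.02  0.04 -0.07] op 0.501 g 0.0 q [ 0.23  0.15  1.62 -0.    1.37  1.62]
shift [ 0.24 -0.04  7.35] rot [0.  0.2 0.1] n rows 2.0 q6 1.62
```

```bash
python3 -m handwheel '[[[0,0.15,0,4,0,0,0],[0,0.15,0,7.3,0,0,0],[0,0.15,0,7.3,0,0,0],[-1,0.15,0,7.3,0,0,0],[-1,0.15,0,7.3,0,0,0],[-1,0.15,0,7.3,0,0,0],[-1,0.15,0,7.3,0,0,0]]]'
python3 - <<'E'
from h import *
st();p,r,o=pose();M=r.as_matrix();A=np.array([.566,.2327]);d=p[:2]-A;print(np.hypot(*d),np.degrees(np.arctan2(d[1],d[0])))
for i in range(1,16):
    a=-np.radians(24*i);q=np.array([[np.cos(a),-np.sin(a)],[np.sin(a),np.cos(a)]])@d-d
    print(24*i,np.round(M.T@np.r_[q,0]*100,2)[:2])
E
```

```text
time_s: 30.3
eef_pos: [0.5135, 0.2407, 0.1704]
eef_rot: [-0.0, 0.996, 0.087, 0.002]
wrist_force: [-1.6, -0.6, 7.3]
opening: 0.25
grasp_force: 59.1
t 30.3 p [0.5135 0.2407 0.1704] yaw -80.0 F [-1.6 -0.6  7.3] T [-0.17  0.14  0.01] op 0.25 g 59.1 q [ 0.23  0.22  1.69 -0.    1.23  1.62]
0.05311794551398768 171.35508696217232
24 [ 1.13 -1.9 ]
48 [ 2.93 -3.18]
72 [ 5.09 -3.61]
96 [ 7.25 -3.13]
120 [ 9.02 -1.81]
144 [10.1   0.12]
168 [10.31  2.32]
192 [9.6  4.41]
216 [8.1  6.03]
240 [6.08 6.91]
264 [3.87 6.88]
288 [1.86 5.96]
312 [0.4 4.3]
336 [-0.26  2.19]
360 [-0.  0.]
```

```bash
python3 -m handwheel '[[[-1,1.1,-1.9,-0.3,0,0,0],[-1,2.9,-3.2,-0.3,0,0,0],[-1,5.1,-3.6,-0.3,0,0,0],[-1,7.2,-3.1,-0.3,0,0,0],[-1,9.0,-1.8,-0.3,0,0,0],[-1,10.1,0.1,-0.3,0,0,0],[-1,10.3,2.3,-0.3,0,0,0],[-1,9.6,4.4,-0.3,0,0,0]]]'
python3 - <<'E'
from h import *
st();p,r,o=pose();d=p[:2]-[.566,.2327];print(np.hypot(*d),np.degrees(np.arctan2(d[1],d[0])))
c=camera("scene");cv2.imwrite("pics/s4.png",cv2.resize(c["frame"][140:300,260:480],(770,560)))
E
```

```text
time_s: 31.3
eef_pos: [0.6184, 0.2127, 0.1712]
eef_rot: [0.001, 0.996, 0.087, 0.004]
wrist_force: [7.9, -1.4, -9.0]
opening: 0.245
grasp_force: 60.7
t 31.3 p [0.6184 0.2127 0.1712] yaw -80.0 F [ 7.9 -1.4 -9. ] T [-0.24 -1.18  0.03] op 0.245 g 60.7 q [ 0.15  0.4   1.45 -0.    1.28  1.55]
0.05614211711881526 -20.900665410526962
```

View pics/s4.png

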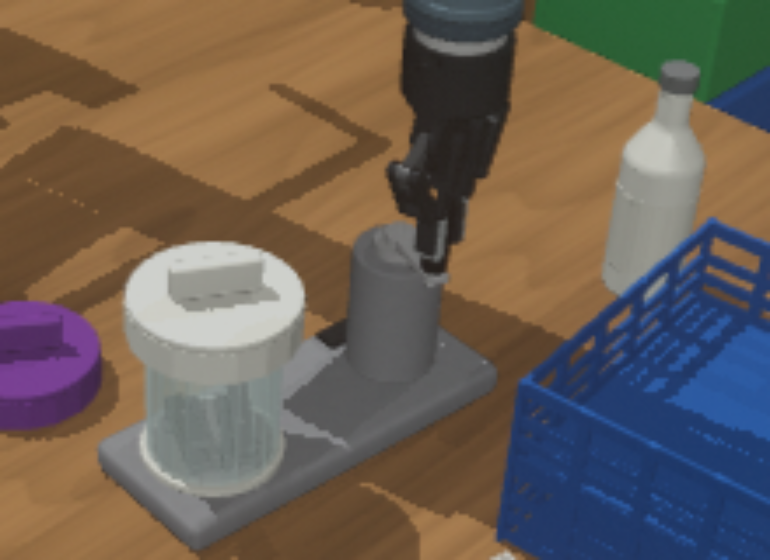

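The gripper holds the knob at (430,235) in the crop and the crank has followed to about 192°. I carry on around.

```bash
python3 -m handwheel '[[[-1,-1.5,1.6,0.15,0,0,0],[-1,-3.5,2.5,0.15,0,0,0],[-1,-5.7,2.5,0.15,0,0,0],[-1,-7.7,1.6,0.15,0,0,0],[-1,-9.2,-0.1,0.15,0,0,0],[-1,-9.9,-2.2,0.15,0,0,0],[-1,-9.6,-4.4,0.15,0,0,0],[-1,-8.5,-6.3,0.15,0,0,0],[-1,-6.7,-7.6,0.15,0,0,0],[-1,-4.5,-8.0,0.15,0,0,0]]]'
python3 -m handwheel '[[[-1,2.1,0.5,0,0,0,0],[-1,3.9,1.8,0,0,0,0],[-1,5.0,3.7,0,0,0,0],[-1,5.2,5.9,0,0,0,0],[-1,4.5,8.0,0,0,0,0],[-1,3.0,9.6,0,0,0,0],[-1,1.0,10.5,0,0,0,0],[-1,-1.2,10.5,0,0,0,0],[-1,-3.2,9.6,0,0,0,0],[-1,-4.7,7.9,0,0,0,0]]]'
python3 -m handwheel '[[[-1,-0.7,-2.1,0,0,0,0],[-1,-0.4,-4.3,0,0,0,0],[-1,0.7,-6.2,0,0,0,0],[-1,2.5,-7.5,0,0,0,0],[-1,4.7,-7.9,0,0,0,0],[-1,4.7,-7.9,0,0,0,0],[-1,4.7,-7.9,0,0,0,0]]]'
```

```text
time_s: 32.6
eef_pos: [0.5555, 0.2872, 0.1706]
eef_rot: [-0.001, 0.996, 0.088, -0.0]
wrist_force: [-2.6, 0.0, 2.9]
opening: 0.249
grasp_force: 61.9
time_s: 33.85
eef_pos: [0.5242, 0.1995, 0.1707]
eef_rot: [-0.0, 0.996, 0.087, 0.002]
wrist_force: [12.2, 7.5, -6.4]
opening: 0.246
grasp_force: 60.9
time_s: 34.72
eef_pos: [0.556, 0.2871, 0.1707]
eef_rot: [-0.001, 0.996, 0.088, 0.001]
wrist_force: [-0.2, 5.6, 2.4]
opening: 0.244
grasp_force: 62.0
```

```bash
python3 -m handwheel '[[[0,0,0,0,0,0,0],[0,0,0,0,0,0,0],[0,0,0,0,0,0,0],[0,0,0,0,0,0,0],[0,0,0,-5,0,0,0],[0,0,0,-9,0,0,0],[0,0,0,-9,0,0,0],[0,-15,0,-9,0,0,0],[0,-15,0,-9,0,0,0],[0,-15,0,-9,0,0,0]]]'
python3 - <<'E'
from h import *
st();C=[camera(n) for n in("scene","top")];p=.55,.0526
for src in C:
    Q=pts(src);m=(np.hypot(Q[...,0]-p[0],Q[...,1]-p[1])<.075)&(abs(Q[...,2]-.172)<.008);q=Q[m];k=(q[:,:2]*1000).astype('float32')
    if len(k)>50:print("lid",len(k),np.median(q[:,2]),cv2.minEnclosingCircle(k))
    Q=Q.reshape(-1,3);q=Q[(np.hypot(Q[:,0]-.566,Q[:,1]-.2327)<.08)&(Q[:,2]>.198)&(Q[:,2]<.215)]
    if len(q)>10: print("knob",len(q),np.median(q,0))
cv2.imwrite("pics/e.png",np.hstack([cv2.resize(c["frame"],(400,300)) for c in C]))
E
```

```text
time_s: 35.98
eef_pos: [0.405, 0.258, 0.2581]
eef_rot: [0.0, 0.996, 0.088, -0.002]
wrist_force: [0.9, 0.4, 0.1]
opening: 0.503
grasp_force: 0.0
t 35.98 p [0.405  0.258  0.2581] yaw -79.9 F [0.9 0.4 0.1] T [-0.03  0.02 -0.01] op 0.503 g 0.0 q [ 0.32 -0.06  1.8   0.    1.4   1.71]
lid 1113 0.17214095975055932 ((551.7041625976562, 51.8527717590332), 66.37588500976562)
knob 53 [0.55523732 0.2814699  0.20527032]
lid 1924 0.17246370040051473 ((549.9580688476562, 53.16475296020508), 63.93498611450195)
knob 78 [0.5541069  0.28507033 0.20640666]
```

View pics/e.png

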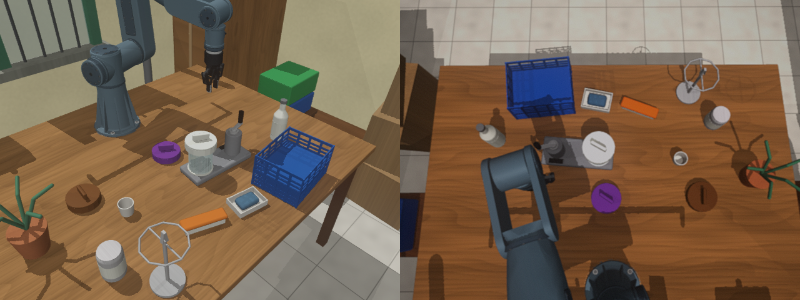

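The final views show the lid on the jar at (200,143) left and (598,148) right. The knob is past two turns, the cup, bottle and brush are in place, the bench is clear of pegs and the robot is clear. I hand in.

```bash
python3 -c "
from bench import ctrl
print(ctrl.hand_in())"
```

```text
the job is handed in; nothing more can be done
None
```

I handed the job in: all three pegs found are in the jar, the lid is screwed down (foot about 24.5 mm below the rim) and the crank turned about 2.2 turns clockwise; the lid dropped in when set on, so no backward turn was needed, and the judge returned no verdict.

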